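# Clip the hall pass back on its anchor

### The job

Put the classroom's wooden hall pass back on its anchor: push its snap hook onto the near leg of the upright steel staple until the sprung gate flicks shut behind the leg, then tug the pass gently straight back so that the leg pulls on the shut gate, to prove that it holds. Leave the pass lying flat on the table, clipped on and let go. Do not ram or yank the staple, and do not disturb the mug, the pin tub, the eraser or the tape roll.

Things in the scene. Friction and masses are not known exactly. Their poses are not given: they have to be found in the camera images.
- hall_pass: Loose hall pass, about 0.12 kg, lying flat: a wooden grip 110 x 28 x 20 mm (its x, y, z) with a rigid, flat snap hook of 8 mm steel rod at its +x end. Origin: centre of the grip's underside; x along the grip toward the hook, z up. The grip spans x = -55 to +55 mm; the hook x = 80 to 125 mm, y = -22 to +16 mm, and lies level, its rod 6 to 14 mm above the underside. The mouth faces +x.
- hook_seat (a point): Point in the hook where the axis of the staple's leg lies when pushed right home against the bowl (closed end): pass x = 92 mm, y = 0, 10 mm above its underside. The hook's loop is free from y = -14 to +8 mm.
- hook_mouth (a point): Point on the line of the shut gate: pass x = 120 mm, y = 0, 10 mm above its underside. The leg should come onto this point, good to about 4 mm sideways. The gate is a 5 mm rod hinged at y = -18 mm, reaching across the mouth to y = +6.5 mm, with the hook's nose beyond it.
- gate (a joint): Angle of the hook's sprung gate: 0 = shut, 1.35 rad = folded inward. It opens only inward (toward the bowl) and springs shut. Pushing it open takes about 2 to 5 N; it flicks shut behind the leg once the leg's axis is about 21 mm past hook_mouth (7 mm short of hook_seat). In the tug the leg's axis lies 6 mm inside hook_mouth, 22 mm from hook_seat.
- anchor: Fixed anchor: a steel plate 100 x 44 x 4 mm (its x, y, z) with an upright staple of 7 mm rod, an inverted U 46 mm high, legs 60 mm apart along the plate's x at y = 0. Origin: centre of the plate's underside; x points roughly away from the robot. The hook goes on along +x, level. Over 11 N between pass and anchor counts as ramming or yanking; a tug of 5 to 7 N held half a second is enough.
- anchor_leg (a point): Nominal axis of the near leg: plate x = -30 mm, y = 0, 15 mm above the table. The staple is locked firm in the plate's slot, but anywhere within 9 mm either way along the plate's x, so the leg's exact place must be felt or seen. With the hook on, its nose and gate lie between the two legs.
- mug: White mug, 78 x 110 x 97 mm, standing behind the work; leave alone. Origin: centre of the underside.
- pin_tub: Clear round open tub of push pins, 55 mm wide and 30 mm high; leave alone. Origin: centre of the underside.
- eraser: Eraser in a card sleeve, 20 x 42 x 12 mm, to the right of the anchor; leave alone. Origin: centre of the underside.
- tape: Roll of brown tape lying flat, 96 mm across and 48 mm high; leave alone. Origin: centre of the underside.
Not all that is in view belongs to the job. What is shaped like the anchor but orange or yellow is not meant.

How it is judged:
By the outcome, as a careful person would: the job done as asked, in the order asked, and still so for the second after the job is handed in, with the robot touching nothing.
It also fails if it takes over 69 s, if anything falls off the work surface, if the arm or the gripper's body presses on something with over 40 N, if the wrist force passes 120 N, or if a joint passes its speed limit or range.

### The arm

A 6-joint arm with a two-finger parallel gripper is mounted at the origin on a cart in front of the work surface, level with it; the furniture and walls round the work are solid. World frame = base frame: x ahead of the robot, y to its left, z up, the work surface at z = 0. Lengths are in m, angles in degrees, forces in N, time in s.
With the tool pointing down it reaches from about 0.375 to 0.9 m from the base axis. Payload 3.1 kg.
Tool frame: the origin (TCP) lies on the centre line of the jaws, within the pads' length; the fingertips stand 25 mm ahead of it and the grasp point (between the pads) lies 6 mm ahead of it; z points along the fingers, y is the line along which they close (so a half turn about z gives the same grasp; the last joint's range is limited). The gripper opens to 87 mm and grips with 3 to 60 N. Pads are 19 mm wide; open, the fingers measure 117 mm over their backs; the gripper's body (75 mm by 190 mm) begins 51 mm behind the grasp point.
Start: joints at [-85.457, 30.224, 82.088, -0, 67.689, -10.227], TCP at [0.159, -0.604, 0.248] pointing down, gripper open.
Joint ranges: [-176.69, 176.69], [-43.24, 126.21], [12.49, 139.97], [-82, 262], [0, 151.66], [-163.58, 163.58]. Speed limits (degrees/s): [159.86, 159.86, 180, 180, 180, 180].

### API

Orientations are given as a 3x3 rotation matrix whose columns are the frame's x, y, z axes.
In Python, from rig import * gives the robot as it stands.
- The arm moves only by the tool step_arm, never from a script. Its argument "steps" is a list of rows, each a list of 7 numbers: the shift along the tool's x, y, z normalised to -1 to 1, where 1 is 0.3 m, then the turn, a rotation vector about the tool's x, y, z normalised to -1 to 1, where 1 is 45 degrees, then the gripper's target within -1 to 1 (shut at 1, half-way at 0, fully open at -1). A call has 1 to 8 rows; each row is the pose to reach, as a shift and turn from the pose commanded when the call began, along the tool's axes at that moment; what a row does not reach only later rows make up. A row lasts 1/12 s, in which the tool goes at most 41.7 mm and 7.16 degrees, less where a joint would pass 70% of its speed; a pose out of reach is approached as far as the arm can. A call with a number of a shift or a turn outside -1 to 1 is refused whole. A call with a gripper value outside its range is refused whole. The fingers move at their own pace and stop on an object; the grip force is fixed at half the most. Time passes only in rows, so rows that repeat a pose let the fingers close. It gives the time, the measured TCP pose, the force, the opening and the grip force at its end, in the units of the state.
- read_state(): the state, without advancing time (a new reading comes with each control period).
- capture(name): name is "scene" or "top" or "wrist"; returns a dict with "image" (384x512x3 uint8, red, green, blue), "vertical_fov" (degrees; the focal length in pixels is half the picture's height over the tangent of half this angle, whatever the lens; pixels are square), "cx", "cy" (the principal point, pixels), "world_from_camera" (4x4, takes a point from camera to world coordinates); the wrist camera has in their place "T_tool_cam" (4x4, takes a point from camera to tool coordinates, whose origin is the TCP and whose axes are the flange's). Camera axes: x right, y down, z forward; pixel columns grow to the right and rows downward; lengths in m; the calibration is good to about 2 mm. A picture is of the moment at which its call begins: read the wrist's pose just before it. There is no depth.
- hand_in(): hands the job in; it is judged then, once.
The state is a dict: "time_s": time; "joint_positions": joint angles; "qvel": joint speeds; "tau": joint torques, N m; "position": TCP position; "tcp_rot": TCP orientation; "force": force on the tool from outside, world axes, zero at the start; "moment": the same for the moment, N m; "opening": opening from 0.0 (shut) to 1.0 (fully open); "grasp_force": force on a finger pad.
Only numpy, scipy, OpenCV 4.12 (cv2) and the standard library are available. Lean on these libraries where they do the work, as an engineer would, in place of code of your own. Each camera call takes 0.05 s, during which the arm holds its last target. There are 200 camera calls.

## Working session

There is one attempt and no reset: what is moved stays moved. The work goes in short steps, Python scripts to look and compute and a tool call to move; the robot and the scene stay as the last step left them, time stands still between calls to the robot, and variables do not carry over. Pictures are saved under pics/ and viewed, at most 10 in all, crops included, and the job is handed in when it is done.

Besides the shell and the picture viewer there is one more tool, called after "Request:" as name([rows], argument=value, ...), one row to a line, values as JSON. step_arm: Moves the arm, as the interface text tells. Scaled input: -1 to 1 covers 0.3 m each way for a shift and 45 degrees each way for a turn. Its arguments: {"type":"object","properties":{"steps":{"type":"array"}},"required":["steps"]}

```bash
mkdir -p pics
cat > h.py <<'E'
from rig import *
import numpy as np, cv2
def snap(n,f):
    s=read_state(); c=capture(n); cv2.imwrite(f'pics/{f}.png',cv2.cvtColor(c['image'],cv2.COLOR_RGB2BGR))
    if 'world_from_camera' in c: T=np.array(c['world_from_camera'])
    else:
        W=np.eye(4); W[:3,:3]=s['tcp_rot']; W[:3,3]=s['position']; T=W@np.array(c['T_tool_cam'])
    np.savez(f'pics/{f}.npz',T=T,f=192/np.tan(np.radians(c['vertical_fov']/2)),cx=c['cx'],cy=c['cy'])
def pt(f,u,v,z):
    d=np.load(f'pics/{f}.npz');T=d['T'];r=T[:3,:3]@np.array([(u-d['cx'])/d['f'],(v-d['cy'])/d['f'],1])
    return T[:3,3]+r*(z-T[2,3])/r[2]
def px(f,p):
    d=np.load(f'pics/{f}.npz');q=np.linalg.inv(d['T'])@np.append(p,1);return q[0]/q[2]*d['f']+d['cx'],q[1]/q[2]*d['f']+d['cy']
E
python3 - <<'E'
from h import *
snap('top','top0');snap('scene','sc0')
s=read_state();print(s['tcp_rot'],s['position'],s['force'],s['time_s'])
a=cv2.imread('pics/top0.png');b=cv2.imread('pics/sc0.png')
cv2.imwrite('pics/a.png',cv2.resize(a,(800,600),interpolation=cv2.INTER_CUBIC))
E
```

```text
[[ 9.66959938e-01  2.54928322e-01 -1.70698573e-04]
 [ 2.54928171e-01 -9.66958077e-01  1.92465603e-03]
 [ 3.25590967e-04 -1.90458115e-03 -9.99998133e-01]] [ 0.15930929 -0.60373217  0.24665904] [ 0.10444587  0.26518501 -0.27014524] 0.1
```

View pics/a.png

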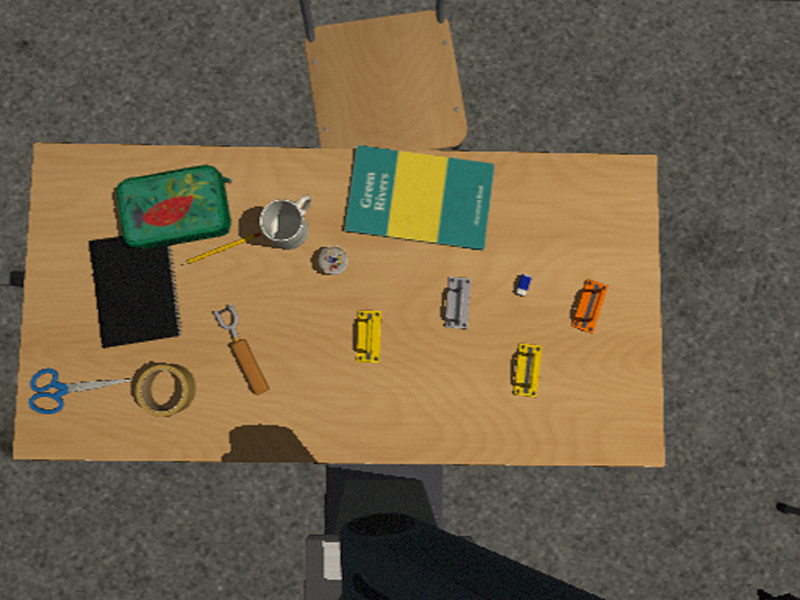

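View pics/sc0.png

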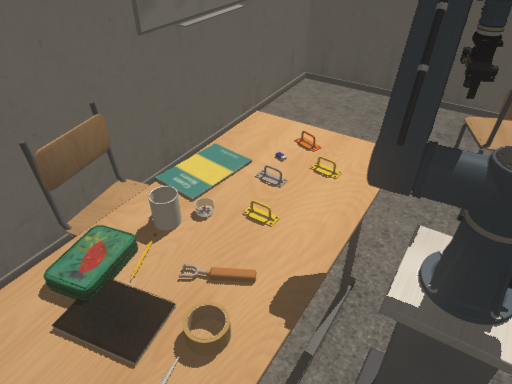

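The top view (800x600) shows the pass with its grip from (237,342) to (263,392) and its hook near (226,318). The grey anchor is at (457,303), with yellow decoys at (368,336) and (526,370).

Run:
```python
from h import *
k=.64
for n,u,v,z in [('gripback',262,392,.02),('gripfront',236,342,.02),('hook',226,318,.01),('anch near',456,328,.004),('anch far',459,278,.004),('yellowL near',367,361,0),('yellowR',514,395,0),('yRfar',528,345,0),('tape',163,389,.04),('mug',283,224,.09),('tub',332,260,.03),('eraser',523,285,.01)]:
    print(n,pt('top0',u*k,v*k,z).round(3))
print(capture('wrist')['T_tool_cam'])
```

```text
gripback [0.426 0.246 0.02 ]
gripfront [0.52  0.298 0.02 ]
hook [0.565 0.321 0.01 ]
anch near [ 0.553 -0.124  0.004]
anch far [ 0.651 -0.129  0.004]
yellowL near [0.486 0.048 0.   ]
yellowR [ 0.425 -0.238  0.   ]
yRfar [ 0.522 -0.266  0.   ]
tape [0.431 0.425 0.04 ]
mug [0.734 0.204 0.09 ]
tub [0.679 0.118 0.03 ]
eraser [ 0.638 -0.254  0.01 ]
[[-4.00985645e-04 -9.55129250e-01 -2.96189052e-01  8.24803229e-02]
 [ 9.99999810e-01 -5.21744303e-04  3.28667366e-04  2.82504710e-04]
 [-4.68454766e-04 -2.96188864e-01  9.55129278e-01 -1.36154726e-01]
 [ 0.00000000e+00  0.00000000e+00  0.00000000e+00  1.00000000e+00]]
```

Request:
step_arm([
  [0.91, -0.58, 0.13, 0, 0, 0.4, -1],
  [0.91, -0.58, 0.13, 0, 0, 0.4, -1],
  [0.91, -0.58, 0.13, 0, 0, 0.4, -1],
  [0.91, -0.58, 0.13, 0, 0, 0.4, -1],
  [0.91, -0.58, 0.13, 0, 0, 0.4, -1],
  [0.91, -0.58, 0.13, 0, 0, 0.4, -1],
  [0.91, -0.58, 0.13, 0, 0, 0.4, -1],
  [0.91, -0.58, 0.13, 0, 0, 0.4, -1],
])

```text
time_s: 0.82
position: [0.3801, -0.3637, 0.2081]
tcp_rot: [[0.998, -0.056, -0.0], [-0.056, -0.998, 0.001], [-0.0, -0.001, -1.0]]
force: [-0.0, -0.7, -0.4]
opening: 0.999
grasp_force: 0.0
```

Request:
step_arm([
  [0.69, -0.83, 0.14, 0, 0, 0, -1],
  [0.69, -0.83, 0.14, 0, 0, 0, -1],
  [0.69, -0.83, 0.14, 0, 0, 0, -1],
  [0.69, -0.83, 0.14, 0, 0, 0, -1],
  [0.69, -0.83, 0.14, 0, 0, 0, -1],
  [0.69, -0.83, 0.14, 0, 0, 0, -1],
  [0.69, -0.83, 0.14, 0, 0, 0, -1],
  [0.69, -0.83, 0.14, 0, 0, 0, -1],
])

```text
time_s: 1.48
position: [0.6011, -0.1269, 0.1659]
tcp_rot: [[0.998, -0.055, -0.0], [-0.055, -0.998, 0.001], [-0.0, -0.001, -1.0]]
force: [-0.3, -0.2, -0.2]
opening: 1.0
grasp_force: 0.0
```

Request:
step_arm([
  [0, 0, 0, 0, 0, 0, -1],
  [0, 0, 0, 0, 0, 0, -1],
])

```text
time_s: 1.65
position: [0.6002, -0.1276, 0.1658]
tcp_rot: [[0.999, -0.052, -0.001], [-0.052, -0.999, 0.0], [-0.001, -0.0, -1.0]]
force: [-0.4, -0.3, 0.3]
opening: 0.999
grasp_force: 0.0
```

Run:
```python
from h import *
snap('wrist','w1')
cv2.imwrite('pics/w1b.png',cv2.resize(cv2.imread('pics/w1.png'),(800,600),interpolation=cv2.INTER_CUBIC))
```

```text
(no output)
```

View pics/w1b.png

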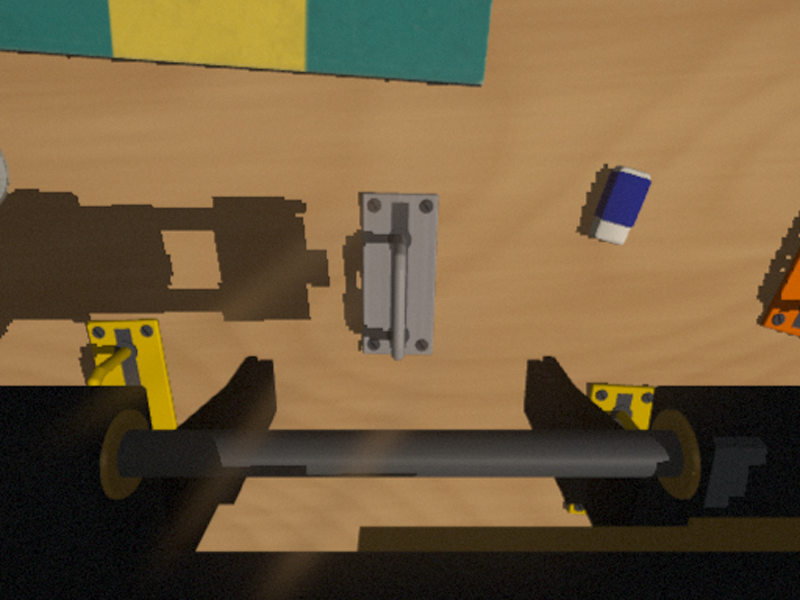

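The wrist view shows the plate corners at (362,193), (438,194), (362,353) and (433,354). The near leg's base is around (398,335), its outer top end at (398,358), and the far leg's base at (400,241).

Run:
```python
from h import *
k=.64
for u,v,z in [(362,193,.004),(438,194,.004),(362,353,.004),(433,354,.004),(398,335,.004),(398,358,.043),(400,241,.004)]:
    print(u,v,pt('w1',u*k,v*k,z).round(4))
im=cv2.imread('pics/w1.png')[110:250,205:305]
cv2.imwrite('pics/c1.png',cv2.resize(im,(560,560*140//100)[:2] if 0 else (428,600),interpolation=cv2.INTER_CUBIC))
```

```text
362 193 [ 0.6542 -0.1092  0.004 ]
438 194 [ 0.6514 -0.1524  0.004 ]
362 353 [ 0.5559 -0.1019  0.004 ]
433 354 [ 0.5529 -0.1462  0.004 ]
398 335 [ 0.5668 -0.125   0.004 ]
398 358 [ 0.5685 -0.1252  0.043 ]
400 241 [ 0.6255 -0.1294  0.004 ]
```

View pics/c1.png

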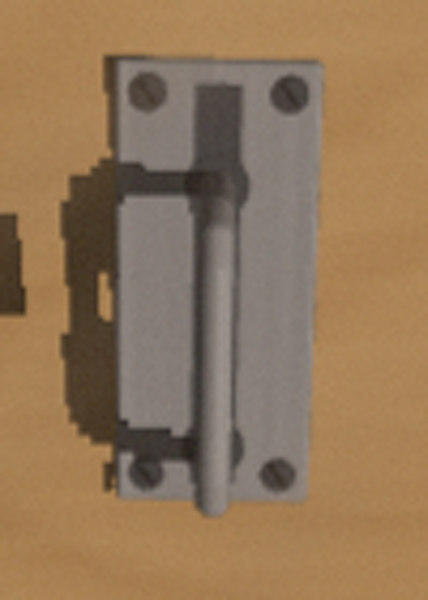

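Request:
step_arm([
  [-0.25, -0.66, 0, 0, 0, -0.71, -1],
  [-0.25, -0.66, 0, 0, 0, -0.71, -1],
  [-0.25, -0.66, 0, 0, 0, -0.71, -1],
  [-0.25, -0.66, 0, 0, 0, -0.71, -1],
  [-0.25, -0.66, 0, 0, 0, -0.71, -1],
  [-0.25, -0.66, 0, 0, 0, -0.71, -1],
])

```text
time_s: 2.2
position: [0.5311, 0.0763, 0.1665]
tcp_rot: [[0.875, 0.484, -0.006], [0.484, -0.875, 0.002], [-0.004, -0.005, -1.0]]
force: [-0.5, -1.4, -1.2]
opening: 1.002
grasp_force: 0.0
```

Request:
step_arm([
  [0.14, -0.69, 0, 0, 0, 0, -1],
  [0.14, -0.69, 0, 0, 0, 0, -1],
  [0.14, -0.69, 0, 0, 0, 0, -1],
  [0.14, -0.69, 0, 0, 0, 0, -1],
  [0.14, -0.69, 0, 0, 0, 0, -1],
  [0.14, -0.69, 0, 0, 0, 0, -1],
  [0.14, -0.69, 0, 0, 0, 0, -1],
])

```text
time_s: 2.78
position: [0.4726, 0.2745, 0.1668]
tcp_rot: [[0.876, 0.483, 0.0], [0.483, -0.876, -0.0], [-0.0, 0.0, -1.0]]
force: [0.1, 0.1, 0.2]
opening: 1.001
grasp_force: 0.0
```

Run:
```python
from h import *
snap('wrist','w2')
cv2.imwrite('pics/w2b.png',cv2.resize(cv2.imread('pics/w2.png'),(800,600),interpolation=cv2.INTER_CUBIC))
```

```text
(no output)
```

View pics/w2b.png

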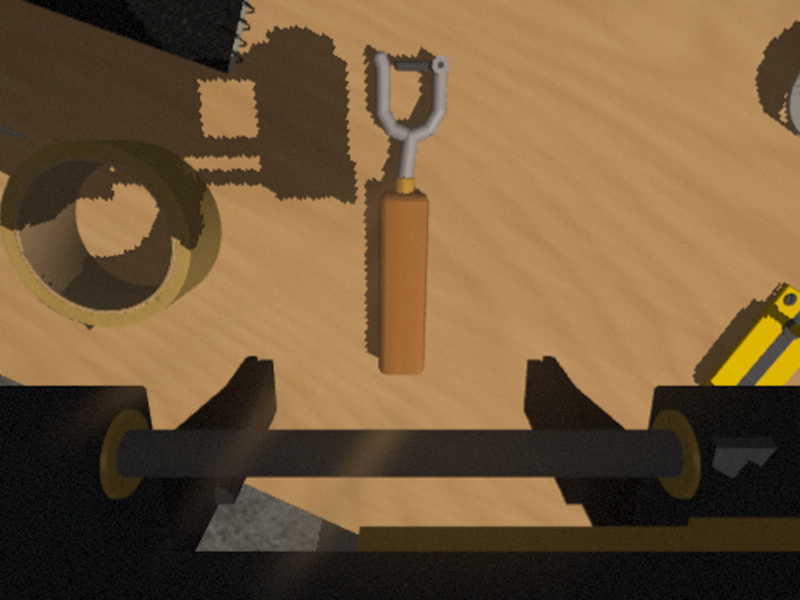

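In this view the grip's top face runs from (381,196)–(428,196) at the hook end to (379,373)–(424,373) at the back. The gate's hinge is at (440,65) and the nose at (381,60).

Run:
```python
from h import *
k=.64
P=lambda u,v,z:pt('w2',u*k,v*k,z)
f=(P(381,196,.02)+P(428,196,.02))/2;b=(P(379,373,.02)+P(424,373,.02))/2
d=f-b;c=(f+b)/2;print(f,b,np.linalg.norm(d),np.degrees(np.arctan2(d[1],d[0])),c)
s=read_state();R=np.array(s['tcp_rot']);print(R[:,0],np.degrees(np.arctan2(R[1,0],R[0,0])))
for u,v in [(440,65),(381,60)]:
  q=P(u,v,.012)-c;e=d/np.linalg.norm(d);print('pass xy',q[:2]@e[:2],-q[0]*e[1]+q[1]*e[0])
print('shift tool',R.T@(np.array([c[0],c[1],.028])-s['position'])/.3)
```

```text
[0.52052463 0.29711332 0.02      ] [0.4277736  0.24778049 0.02      ] 0.10505466343016366 28.007818536465447 [0.47414911 0.2724469  0.02      ]
[ 8.76782370e-01  4.80887377e-01 -7.25940075e-05] 28.743374167154116
pass xy 0.1188929636163274 -0.01733995481773603
pass xy 0.12082363989992943 0.01324366205056967
shift tool [0.00100792 0.00318342 0.46255714]
```

Request:
step_arm([
  [0, 0, 0.14, 0, 0, 0.01, -1],
  [0, 0, 0.28, 0, 0, 0.01, -1],
  [0, 0, 0.38, 0, 0, 0.01, -1],
  [0, 0, 0.43, 0, 0, 0.01, -1],
  [0, 0, 0.46, 0, 0, 0.01, -1],
  [0, 0, 0.46, 0, 0, 0.01, -0.5],
  [0, 0, 0.46, 0, 0, 0.01, 0.2],
  [0, 0, 0.46, 0, 0, 0.01, 1],
])

```text
time_s: 3.5
position: [0.4747, 0.2735, 0.0297]
tcp_rot: [[0.881, 0.472, 0.002], [0.472, -0.881, 0.001], [0.002, 0.0, -1.0]]
force: [-0.3, 0.1, 0.9]
opening: 0.85
grasp_force: 0.0
```

Request:
step_arm([
  [0, 0, 0, 0, 0, 0, 1],
  [0, 0, 0, 0, 0, 0, 1],
  [0, 0, 0, 0, 0, 0, 1],
  [0, 0, 0, 0, 0, 0, 1],
  [0, 0, 0, 0, 0, 0, 1],
  [0, 0, 0, 0, 0, 0, 1],
])

```text
time_s: 4.0
position: [0.4733, 0.2743, 0.0287]
tcp_rot: [[0.881, 0.474, 0.0], [0.474, -0.881, 0.0], [0.0, 0.0, -1.0]]
force: [-0.2, -0.1, -0.0]
opening: 0.398
grasp_force: 0.0
```

Request:
step_arm([
  [0, 0, 0, 0, 0, 0, 1],
  [0, 0, 0, 0, 0, 0, 1],
  [0, 0, 0, 0, 0, 0, 1],
  [0, 0, 0, 0, 0, 0, 1],
  [0, 0, 0, 0, 0, 0, 1],
  [0, 0, 0, 0, 0, 0, 1],
])

```text
time_s: 4.5
position: [0.4733, 0.2742, 0.0286]
tcp_rot: [[0.881, 0.474, -0.0], [0.474, -0.881, 0.0], [0.0, -0.0, -1.0]]
force: [0.0, 0.5, 1.5]
opening: 0.32
grasp_force: 30.0
```

Request:
step_arm([
  [0, 0, -0.05, 0, 0, 0, 1],
  [0, 0, -0.15, 0, 0, 0, 1],
  [0, 0, -0.25, 0, 0, 0, 1],
  [0, 0, -0.34, 0, 0, 0, 1],
  [0, 0, -0.34, 0, 0, 0, 1],
])

```text
time_s: 4.92
position: [0.4762, 0.2752, 0.135]
tcp_rot: [[0.881, 0.474, 0.009], [0.474, -0.881, 0.003], [0.009, 0.002, -1.0]]
force: [1.4, 0.6, -1.5]
opening: 0.319
grasp_force: 30.0
```

Request:
step_arm([
  [-0.06, 0.09, 0, 0, 0, 0.12, 1],
  [-0.13, 0.18, 0, 0, 0, 0.24, 1],
  [-0.2, 0.27, 0, 0, 0, 0.36, 1],
  [-0.26, 0.36, 0, 0, 0, 0.48, 1],
  [-0.33, 0.45, 0, 0, 0, 0.6, 1],
  [-0.39, 0.53, 0, 0, 0, 0.718, 1],
  [-0.39, 0.53, 0, 0, 0, 0.718, 1],
])

```text
time_s: 5.5
position: [0.444, 0.0747, 0.1295]
tcp_rot: [[0.997, -0.078, -0.004], [-0.078, -0.997, -0.001], [-0.004, 0.001, -1.0]]
force: [-0.1, -0.4, -1.7]
opening: 0.318
grasp_force: 30.0
```

Request:
step_arm([
  [-0.01, 0.12, 0, 0, 0, 0, 1],
  [-0.02, 0.24, 0, 0, 0, 0, 1],
  [-0.03, 0.36, 0, 0, 0, 0, 1],
  [-0.04, 0.48, 0, 0, 0, 0, 1],
  [-0.04, 0.58, 0.04, 0, 0, 0, 1],
  [-0.042, 0.638, 0.12, 0, 0, 0, 1],
  [-0.042, 0.638, 0.2, 0, 0, 0, 1],
  [-0.042, 0.638, 0.26, 0, 0, 0, 1],
])

```text
time_s: 6.17
position: [0.4193, -0.1125, 0.0507]
tcp_rot: [[0.997, -0.073, -0.001], [-0.073, -0.997, 0.0], [-0.001, -0.0, -1.0]]
force: [0.0, 1.2, -1.2]
opening: 0.316
grasp_force: 30.0
```

Request:
step_arm([
  [0, 0, 0, 0, 0, 0, 1],
  [0, 0, 0, 0, 0, 0, 1],
  [0, 0, 0, 0, 0, 0, 1],
])

```text
time_s: 6.42
position: [0.4197, -0.111, 0.0527]
tcp_rot: [[0.998, -0.069, -0.0], [-0.069, -0.998, 0.0], [-0.0, -0.0, -1.0]]
force: [-0.4, 0.1, -1.3]
opening: 0.317
grasp_force: 30.0
```

Run:
```python
from h import *
snap('wrist','w3')
cv2.imwrite('pics/w3b.png',cv2.resize(cv2.imread('pics/w3.png')[0:250,90:424],(800,600),interpolation=cv2.INTER_CUBIC))
```

```text
(no output)
```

View pics/w3b.png

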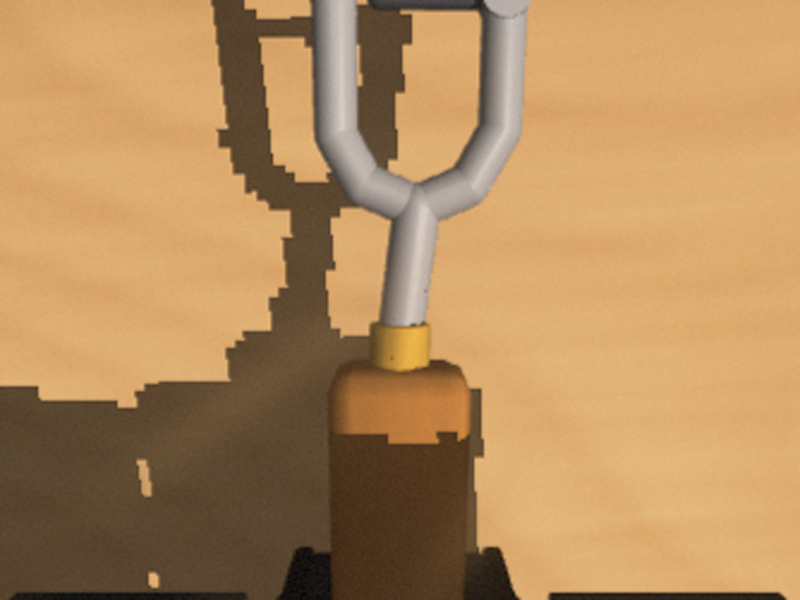

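Request:
step_arm([
  [0, 0.006, 0.03, 0, 0, 0, 1],
  [0, 0.012, 0.06, 0, 0, 0, 1],
  [0, 0.012, 0.079, 0, 0, 0, 1],
  [0, 0.012, 0.079, 0, 0, 0, 1],
  [0, 0.012, 0.079, 0, 0, 0, 1],
  [0, 0.012, 0.079, 0, 0, 0, 1],
])

```text
time_s: 6.97
position: [0.4191, -0.1149, 0.0286]
tcp_rot: [[0.998, -0.07, -0.0], [-0.07, -0.998, 0.0], [-0.0, -0.0, -1.0]]
force: [0.1, -0.2, -1.5]
opening: 0.317
grasp_force: 30.0
```

Run:
```python
from h import *
s=read_state();print(s['position'],s['tcp_rot'][:,0],s['force'])
snap('top','t2');snap('scene','s2')
p=np.array(s['position']);e=s['tcp_rot'][:,0]
for n in ['t2','s2']: print(px(n,p+e*.12-[0,0,.018]),px(n,[.5675,-.125,.015]))
A=cv2.imread('pics/t2.png');u,v=px('t2',[.54,-.12,.01]);a=A[int(v)-40:int(v)+40,int(u)-26:int(u)+27]
B=cv2.imread('pics/s2.png');u,v=px('s2',[.54,-.12,.01]);b=B[int(v)-40:int(v)+40,int(u)-26:int(u)+27]
cv2.imwrite('pics/c2.png',cv2.resize(np.hstack([a,b]),(795,600),interpolation=cv2.INTER_CUBIC))
```

```text
[ 0.41912941 -0.11487824  0.02862688] [ 9.97517431e-01 -7.04182074e-02 -4.99973572e-04] [ 0.10464938 -0.23229204 -1.49206506]
(np.float64(291.95612519794366), np.float64(214.45005073180025)) (np.float64(292.75184120295796), np.float64(204.9139628922091))
(np.float64(287.8036144620721), np.float64(182.5569988779398)) (np.float64(280.1091750655899), np.float64(178.2794507251118))
```

View pics/c2.png

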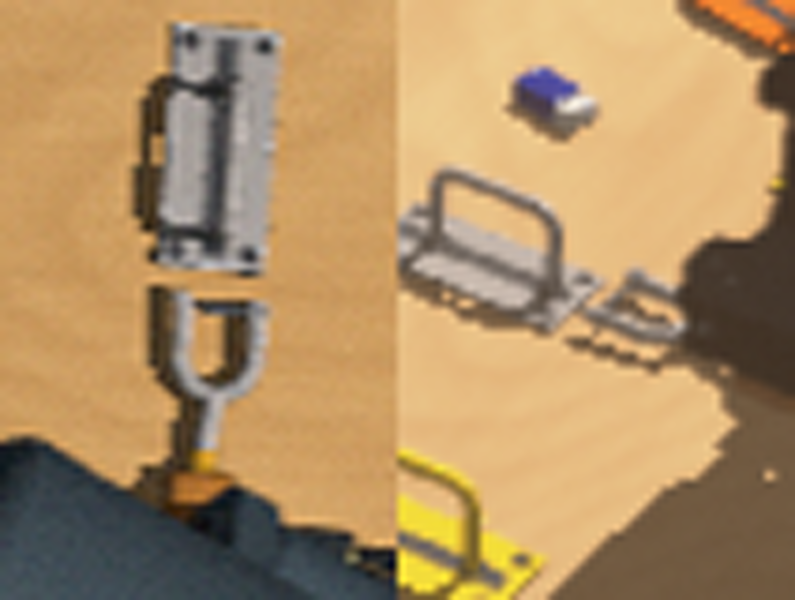

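Request:
step_arm([
  [0.01, 0, 0, 0, 0, 0, 1],
  [0.025, 0, 0, 0, 0, 0, 1],
  [0.04, 0, 0, 0, 0, 0, 1],
  [0.047, 0, 0, 0, 0, 0, 1],
  [0.052, 0, 0, 0, 0, 0, 1],
  [0.057, 0, 0, 0, 0, 0, 1],
  [0.062, 0, 0, 0, 0, 0, 1],
  [0.067, 0, 0, 0, 0, 0, 1],
])

```text
time_s: 7.73
position: [0.4393, -0.1163, 0.0289]
tcp_rot: [[0.998, -0.07, -0.0], [-0.07, -0.998, 0.0], [-0.0, -0.0, -1.0]]
force: [-0.2, -0.6, -2.6]
opening: 0.318
grasp_force: 30.0
```

Request:
step_arm([
  [0.004, 0, 0, 0, 0, 0, 1],
  [0.008, 0, 0, 0, 0, 0, 1],
  [0.012, 0, 0, 0, 0, 0, 1],
  [0.016, 0, 0, 0, 0, 0, 1],
])

```text
time_s: 8.07
position: [0.4429, -0.1162, 0.0287]
tcp_rot: [[0.997, -0.071, -0.003], [-0.071, -0.997, 0.001], [-0.003, -0.001, -1.0]]
force: [-2.8, -1.1, -0.6]
opening: 0.321
grasp_force: 30.0
```

Request:
step_arm([
  [0.004, 0, 0, 0, 0, 0, 1],
  [0.008, 0, 0, 0, 0, 0, 1],
  [0.012, 0, 0, 0, 0, 0, 1],
  [0.016, 0, 0, 0, 0, 0, 1],
])

```text
time_s: 8.4
position: [0.4483, -0.1167, 0.0288]
tcp_rot: [[0.998, -0.07, -0.002], [-0.07, -0.998, 0.001], [-0.002, -0.001, -1.0]]
force: [-3.1, -1.4, -1.4]
opening: 0.317
grasp_force: 30.0
```

Request:
step_arm([
  [0.004, 0, 0, 0, 0, 0, 1],
  [0.008, 0, 0, 0, 0, 0, 1],
  [0.012, 0, 0, 0, 0, 0, 1],
  [0.016, 0, 0, 0, 0, 0, 1],
])

```text
time_s: 8.73
position: [0.4531, -0.117, 0.0287]
tcp_rot: [[0.998, -0.07, -0.002], [-0.07, -0.998, 0.001], [-0.002, -0.001, -1.0]]
force: [-4.5, 0.1, -1.6]
opening: 0.318
grasp_force: 30.0
```

Request:
step_arm([
  [0.004, 0, 0, 0, 0, 0, 1],
  [0.008, 0, 0, 0, 0, 0, 1],
  [0.012, 0, 0, 0, 0, 0, 1],
  [0.016, 0, 0, 0, 0, 0, 1],
  [0.02, 0, 0, 0, 0, 0, 1],
])

```text
time_s: 9.15
position: [0.4604, -0.1183, 0.0289]
tcp_rot: [[0.997, -0.071, 0.001], [-0.071, -0.997, -0.001], [0.001, 0.001, -1.0]]
force: [-4.1, -1.2, -1.2]
opening: 0.32
grasp_force: 30.0
```

Request:
step_arm([
  [0.004, 0, 0, 0, 0, 0, 1],
  [0.008, 0, 0, 0, 0, 0, 1],
  [0.012, 0, 0, 0, 0, 0, 1],
  [0.016, 0, 0, 0, 0, 0, 1],
  [0.02, 0, 0, 0, 0, 0, 1],
])

```text
time_s: 9.57
position: [0.4669, -0.1186, 0.0291]
tcp_rot: [[0.998, -0.07, 0.002], [-0.07, -0.998, -0.001], [0.002, 0.001, -1.0]]
force: [0.2, -0.5, -2.1]
opening: 0.319
grasp_force: 30.0
```

Request:
step_arm([
  [0.003, 0, 0, 0, 0, 0, 1],
  [0.006, 0, 0, 0, 0, 0, 1],
  [0.008, 0, 0, 0, 0, 0, 1],
  [0.008, 0, 0, 0, 0, 0, 1],
  [0.008, 0, 0, 0, 0, 0, 1],
])

```text
time_s: 9.98
position: [0.4681, -0.1183, 0.0288]
tcp_rot: [[0.998, -0.07, -0.0], [-0.07, -0.998, 0.0], [-0.0, -0.0, -1.0]]
force: [0.0, -0.8, -1.6]
opening: 0.323
grasp_force: 30.0
```

Request:
step_arm([
  [-0.008, 0, 0, 0, 0, 0, 1],
  [-0.016, 0, 0, 0, 0, 0, 1],
  [-0.024, 0, 0, 0, 0, 0, 1],
  [-0.03, 0, 0, 0, 0, 0, 1],
  [-0.033, 0, 0, 0, 0, 0, 1],
  [-0.036, 0, 0, 0, 0, 0, 1],
])

```text
time_s: 10.48
position: [0.457, -0.1176, 0.0289]
tcp_rot: [[0.998, -0.071, -0.0], [-0.071, -0.998, 0.0], [-0.0, -0.0, -1.0]]
force: [0.6, -0.2, -1.8]
opening: 0.32
grasp_force: 30.0
```

Request:
step_arm([
  [-0.003, 0, 0, 0, 0, 0, 1],
  [-0.006, 0, 0, 0, 0, 0, 1],
  [-0.008, 0, 0, 0, 0, 0, 1],
  [-0.008, 0, 0, 0, 0, 0, 1],
])

```text
time_s: 10.82
position: [0.4547, -0.1174, 0.0288]
tcp_rot: [[0.998, -0.07, -0.0], [-0.07, -0.998, 0.0], [-0.0, -0.0, -1.0]]
force: [-0.0, -0.3, -2.4]
opening: 0.316
grasp_force: 30.0
```

Request:
step_arm([
  [-0.002, 0, 0, 0, 0, 0, 1],
  [-0.004, 0, 0, 0, 0, 0, 1],
  [-0.004, 0, 0, 0, 0, 0, 1],
])

```text
time_s: 11.07
position: [0.4538, -0.1174, 0.0289]
tcp_rot: [[0.998, -0.071, 0.0], [-0.071, -0.998, -0.0], [0.0, 0.0, -1.0]]
force: [-0.1, -0.5, -1.9]
opening: 0.321
grasp_force: 30.0
```

Request:
step_arm([
  [-0.002, 0, 0, 0, 0, 0, 1],
  [-0.003, 0, 0, 0, 0, 0, 1],
  [-0.003, 0, 0, 0, 0, 0, 1],
])

```text
time_s: 11.32
position: [0.4534, -0.1176, 0.0289]
tcp_rot: [[0.998, -0.07, 0.001], [-0.07, -0.998, -0.001], [0.001, 0.001, -1.0]]
force: [1.3, 0.5, -1.5]
opening: 0.319
grasp_force: 30.0
```

Request:
step_arm([
  [-0.002, 0, 0, 0, 0, 0, 1],
  [-0.003, 0, 0, 0, 0, 0, 1],
  [-0.003, 0, 0, 0, 0, 0, 1],
])

```text
time_s: 11.57
position: [0.4531, -0.1178, 0.029]
tcp_rot: [[0.998, -0.07, 0.003], [-0.07, -0.998, -0.001], [0.003, 0.001, -1.0]]
force: [5.0, 0.5, -2.2]
opening: 0.323
grasp_force: 30.0
```

The shut gate is taking load. I'll raise it to about 6 N and hold.

Request:
step_arm([
  [-0.001, 0, 0, 0, 0, 0, 1],
  [-0.001, 0, 0, 0, 0, 0, 1],
])

```text
time_s: 11.73
position: [0.4531, -0.1178, 0.029]
tcp_rot: [[0.998, -0.07, 0.003], [-0.07, -0.998, -0.001], [0.003, 0.001, -1.0]]
force: [4.5, 1.1, -3.0]
opening: 0.319
grasp_force: 30.0
```

Request:
step_arm([
  [0, 0, 0, 0, 0, 0, 1],
  [0, 0, 0, 0, 0, 0, 1],
  [0, 0, 0, 0, 0, 0, 1],
])

```text
time_s: 11.98
position: [0.4531, -0.1178, 0.029]
tcp_rot: [[0.998, -0.07, 0.003], [-0.07, -0.998, -0.001], [0.003, 0.001, -1.0]]
force: [4.9, 1.6, -2.4]
opening: 0.316
grasp_force: 30.0
```

Request:
step_arm([
  [0, 0, 0, 0, 0, 0, 1],
  [0, 0, 0, 0, 0, 0, 1],
  [0, 0, 0, 0, 0, 0, 1],
  [0, 0, 0, 0, 0, 0, 1],
  [0, 0, 0, 0, 0, 0, 1],
])

```text
time_s: 12.4
position: [0.453, -0.1178, 0.029]
tcp_rot: [[0.998, -0.07, 0.003], [-0.07, -0.998, -0.001], [0.003, 0.001, -1.0]]
force: [4.7, 1.5, -2.5]
opening: 0.32
grasp_force: 30.0
```

Request:
step_arm([
  [-0.0015, 0, 0, 0, 0, 0, 1],
  [-0.0015, 0, 0, 0, 0, 0, 1],
  [-0.0015, 0, 0, 0, 0, 0, 1],
])

```text
time_s: 12.65
position: [0.453, -0.1179, 0.029]
tcp_rot: [[0.998, -0.07, 0.004], [-0.07, -0.998, -0.002], [0.004, 0.002, -1.0]]
force: [5.1, 1.3, -2.4]
opening: 0.316
grasp_force: 30.0
```

Request:
step_arm([
  [0, 0, 0, 0, 0, 0, 1],
  [0, 0, 0, 0, 0, 0, 1],
  [0, 0, 0, 0, 0, 0, 1],
])

```text
time_s: 12.9
position: [0.453, -0.1179, 0.029]
tcp_rot: [[0.998, -0.07, 0.004], [-0.07, -0.998, -0.002], [0.004, 0.002, -1.0]]
force: [6.3, 0.3, -3.2]
opening: 0.319
grasp_force: 30.0
```

Request:
step_arm([
  [-0.0008, 0, 0, 0, 0, 0, 1],
  [-0.0008, 0, 0, 0, 0, 0, 1],
  [-0.0008, 0, 0, 0, 0, 0, 1],
  [-0.0008, 0, 0, 0, 0, 0, 1],
])

```text
time_s: 13.23
position: [0.4529, -0.118, 0.029]
tcp_rot: [[0.998, -0.07, 0.004], [-0.07, -0.998, -0.002], [0.004, 0.002, -1.0]]
force: [6.5, 1.7, -3.7]
opening: 0.316
grasp_force: 30.0
```

Request:
step_arm([
  [0, 0, 0, 0, 0, 0, 1],
  [0, 0, 0, 0, 0, 0, 1],
  [0, 0, 0, 0, 0, 0, 1],
  [0, 0, 0, 0, 0, 0, 1],
  [0, 0, 0, 0, 0, 0, 1],
])

```text
time_s: 13.65
position: [0.453, -0.118, 0.0291]
tcp_rot: [[0.998, -0.07, 0.004], [-0.07, -0.998, -0.002], [0.004, 0.002, -1.0]]
force: [6.1, 1.2, -2.4]
opening: 0.321
grasp_force: 30.0
```

Request:
step_arm([
  [0.008, 0, 0, 0, 0, 0, 1],
  [0.016, 0, 0, 0, 0, 0, 1],
  [0.022, 0, 0, 0, 0, 0, 1],
  [0.022, 0, 0.001, 0, 0, 0, 1],
  [0.022, 0, 0.002, 0, 0, 0, 1],
  [0.022, 0, 0.002, 0, 0, 0, 1],
])

```text
time_s: 14.15
position: [0.4568, -0.1174, 0.0282]
tcp_rot: [[0.998, -0.07, -0.001], [-0.07, -0.998, 0.001], [-0.001, -0.001, -1.0]]
force: [-0.5, 1.6, -0.4]
opening: 0.321
grasp_force: 30.0
```

Request:
step_arm([
  [0, 0, 0, 0, 0, 0, -0.3],
  [0, 0, 0, 0, 0, 0, -0.3],
  [0, 0, 0, 0, 0, 0, -0.3],
  [0, 0, 0, 0, 0, 0, -0.3],
  [0, 0, 0, 0, 0, 0, -0.3],
  [0, 0, 0, 0, 0, 0, -0.3],
])

```text
time_s: 14.65
position: [0.4575, -0.1177, 0.0283]
tcp_rot: [[0.998, -0.07, 0.0], [-0.07, -0.998, -0.0], [0.0, 0.0, -1.0]]
force: [-1.0, -0.6, 0.3]
opening: 0.627
grasp_force: 0.0
```

Request:
step_arm([
  [0, 0, -0.05, 0, 0, 0, -0.3],
  [0, 0, -0.12, 0, 0, 0, -0.3],
  [0, 0, -0.22, 0, 0, 0, -0.3],
  [0, 0, -0.32, 0, 0, 0, -0.3],
  [0.1, 0, -0.42, 0, 0, 0, -0.3],
  [0.2, 0, -0.42, 0, 0, 0, -0.3],
  [0.3, 0, -0.42, 0, 0, 0, -0.3],
  [0.3, 0, -0.42, 0, 0, 0, -0.3],
])

```text
time_s: 15.32
position: [0.5543, -0.1259, 0.1562]
tcp_rot: [[0.997, -0.07, 0.011], [-0.07, -0.998, -0.004], [0.012, 0.004, -1.0]]
force: [0.4, -1.2, -0.3]
opening: 0.652
grasp_force: 0.0
```

Run:
```python
from h import *
s=read_state();print(s['position'],s['force'])
snap('wrist','w4')
cv2.imwrite('pics/w4b.png',cv2.resize(cv2.imread('pics/w4.png')[60:348,64:448],(800,600),interpolation=cv2.INTER_CUBIC))
```

```text
[ 0.55429425 -0.12593716  0.15622806] [ 0.35973976 -1.22110453 -0.31185215]
```

View pics/w4b.png

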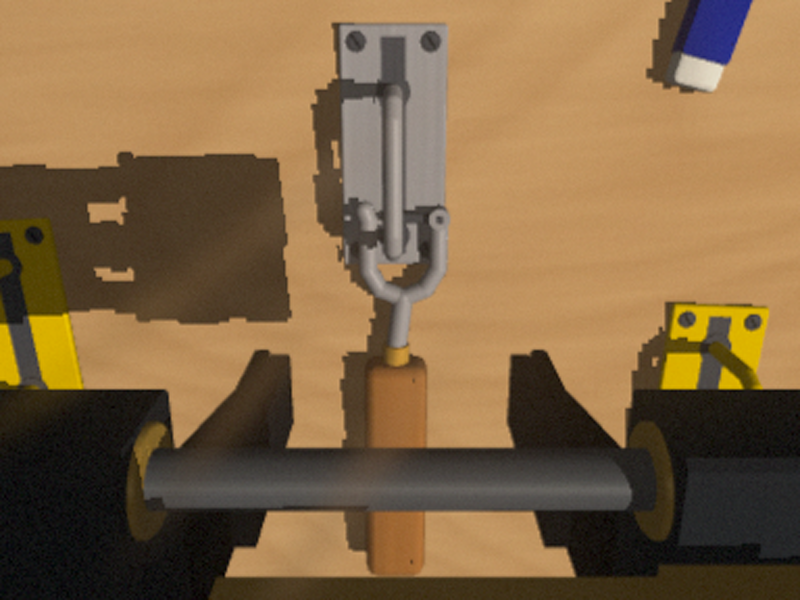

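The gate is shut across (365–440, 215) behind the near leg. The pass lies flat and released, and the neighbours are undisturbed.

```bash
python3 -c "
from rig import *
print(hand_in())"
```

```text
the job is handed in; nothing more can be done
None
```

The hall pass is clipped onto the anchor's near leg with the gate shut, it held a tug of about 6 N for over half a second, and it is lying flat and let go; the job was handed in at about 15 s.

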